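# Palette under the dripper, needle valve set two turns open

## Robot

A 7-joint arm with a two-finger parallel gripper is mounted at the origin on the work surface. World frame = base frame: x ahead of the robot, y to its left, z up, the work surface at z = 0. Lengths are in mm, angles in rad, forces in N, time in s.
With the tool pointing down it reaches from about 400 to 900 mm from the base axis. Payload 5.6 kg.
Tool frame: the origin (TCP) lies midway between the tips of the shut fingers; the grasp point (between the pads) lies behind it (r.pinch_z is the z of the grasp point in the tool frame, in mm); z points along the fingers, y is the direction in which the jaws open and shut (so a half turn about z gives the same grasp; the last joint's range is limited). The gripper opens to 92 mm and grips with 3 to 60 N. Pads are 20 mm wide; open, the fingers measure 128 mm over their backs; the gripper's body (75 mm by 189 mm) begins 69 mm behind the grasp point.
Start: joints at [-1.382, 0.468, -0.012, 1.603, 0.006, 1.071, -0.056], TCP at [149.366, 632.613, 214.592] pointing down, gripper open.
Joint ranges: [-2.53, 2.53], [-0.31, 2.02], [-1.57, 1.55], [0.28, 2.44], [-1.29, 4.43], [0.15, 1.84], [-2.92, 2.92]. Speed limits (rad/s): [2.57, 2.57, 3.14, 3.14, 3.14, 3.14, 3.14].

## Interface

Orientations are given as a rotation vector (axis times angle).
In Python, from rig import readout, optics, job, nets, r gives the robot as it stands. The module is installed in compiled form; this text tells all that it offers.
- The arm moves only by the shell command python3 -m creep 'ROWS' [OPENING] [FORCE]. ROWS is text: rows parted by semicolons, each of 6 numbers parted by spaces: the shift along the tool's x, y, z each as a share of 2.5 cm, from -1 to 1, then the turn, a rotation vector about the tool's x, y, z each as a share of 0.1 rad, from -1 to 1. A call has 1 to 12 rows; each row shifts and turns the pose as measured when the row begins, along the tool's axes as they then stand; what a row does not reach is not made up. A row lasts 1/8 s, in which the tool goes at most 62.5 mm and 10.7 degrees, less where a joint would pass 70% of its speed; a pose out of reach is approached as far as the arm can. A call with a number of a shift or a turn outside -1 to 1 is refused whole. A call with a gripper value outside its range is refused whole. OPENING is the closure, from -1 (fully open) to 1 (shut), so that 0 is half open, set as the call begins (- or left out, the last holds). The fingers move at their own pace and stop on an object; FORCE is the grip in N (left out, the last holds). Time passes only in rows, so rows that do not move let the fingers close. It gives the time, the measured TCP pose, the force and the opening at its end, in the units of the state.
- readout.read_state(): the state, without advancing time (a new reading comes with each control period).
- optics.read_camera(name): name is "side" or "top" or "wrist"; returns (picture, depth): 384x512x3 uint8, red, green, blue; 384x512 float32, mm along the optical axis (not along the pixel's ray), 0 where there is no reading.
- optics.camera_model(name): a dict with "camera_matrix" (3x3 intrinsics, pixels), "extrinsics" (4x4, takes a point from camera to world coordinates). Camera axes: x right, y up, looking along -z (the intrinsics and any distortion apply to the point x, -y, -z); pixel columns grow to the right and rows downward; lengths in mm; the calibration is good to about 2 mm. A picture is of the moment at which its call begins: read the wrist's pose just before it. camera_model takes no time and is no camera call; for the wrist camera it gives the pose at the moment of the call.
- job.close_job(): hands the job in, once; it reports no verdict.
Trained networks look in the newest picture that a camera, given by its name, has taken for a name from the list of things; names that differ only in an ending like _2 or _b are one class to them, and where a whole thing is asked for, a point or a joint stands for the part that bears it (a point fixed in the world has none). Each returns a list of dicts, best first, with "conf" (0 to 1); they miss things now and then, are a little off and sometimes report something else, mostly with a low value. They report only what shows in the picture. A call takes as long as a camera call.
- nets.find_in(camera, target): "bbox" ([left, top, right, bottom] in pixels, round what is visible of it).
- nets.tip_of(camera, target): "position" ([row, column] in pixels: a listed point, or the origin of a listed thing).
The state is a dict: "time_s": time; "qpos": joint angles; "joint_vel": joint speeds; "joint_efforts": joint torques, N m; "eef_pos": TCP position; "orientation": TCP orientation; "contact_force": force on the tool from outside, world axes, zero at the start; "torque": the same for the moment, N m; "finger_gap": finger opening in mm.
Only numpy, scipy, OpenCV 4.12 (cv2) and the standard library are available. Lean on these libraries where they do the work, as an engineer would, in place of code of your own. Each camera call takes 0.05 s, during which the arm holds its last target. There are 200 camera calls.

## Task

Set up the water dripper: slide the flower-shaped china palette flat along the table, without lifting it, until its raised middle well is centred under the dripper's needle. Then take the upright handle on the valve's hand wheel, wind it clockwise until the valve is shut against its stop, open it again by exactly two full turns, and finish still gripping that handle, ready to shut off: do not let go. Do not push against the needle or shift anything else on the table.

Things in the scene. Friction and masses are not known exactly. Their poses are not given: they have to be found in the camera images.
- dripper: the water dripper, bolted down. Origin at table level on the valve's vertical axis. In its frame: grey base plate 12 high, x -50..50, y -55..325; brass valve at the origin; glass reservoir 90 dia at y = 235, 168 to 347 high, its rod 382 high at y = 305; copper spout 10 thick, 95 high, runs from the valve to y = -190 and turns down there to the needle. Beyond y = -55 the table is clear
- needle: the dripper's fixed steel needle, pointing straight down at the end of the spout. Origin at its tip, 48 above the table (24 above the palette's middle rim); 3 dia at the tip, 16 dia at its hub, which begins 22 above the tip
- palette: loose white china flower palette, 0.3 to 0.6 kg, 168 across, origin under its centre at table level. Six petal wells, centres 56 from the origin at 0, 60.. 300 deg from its x axis: 56 outside dia, 40 inside, wall 8 thick (its outermost part 80 from the origin, can be pinched), rim 18, floor 5 high. The middle well at the origin is as wide, its rim 24 high
- valve (a joint): opening of the needle valve in rad: 0 = shut against its stop, grows anticlockwise seen from above (opening), 6.283 per turn, upper stop at 3.5 turns. Starts between about 0.5 and 1.4 turns open. Friction about 0.12 N m (some 2.5 N at the handle); it stays where it is left and does not rise or sink
- wheel_centre (a point): centre of the hand wheel on the valve's vertical axis, 165 above the table. Wheel: rim circle of radius 52, bar 12 thick, four spokes, top of rim 171 high, top of hub nut 178 high
- handle: the upright black handle on the wheel's rim: 23 dia, 48 high, standing 176 to 224 above the table, its axis 52 from the wheel's axis. It spins freely about its own axis, so a hand gripping it can go round without turning. Origin at its foot on its own axis
- handle_mid (a point): point on the handle's axis 202 above the table, just above its middle, where to grip it. At joint valve = 0 it lies from the wheel's axis towards the dripper's -x, and goes round with the wheel by the joint's value
- rinse_jar: bystander: open empty glass jar, 68 dia x 85 high, upright. Origin at the centre of its underside
- tub: bystander: small open white plastic tub, 60 dia x 45 high, upright. Origin at the centre of its underside
- brush: bystander: lying paint brush, 200 long, 12 thick, along its x axis. Origin at the centre of its underside
- paint_tube: bystander: lying metal paint tube with a white cap, 83 long (along x), 34 wide, 15 high. Origin at the centre of its underside
- pigment_jar: bystander: small closed glass jar with a black cap, 44 dia x 60 high, upright. Origin at the centre of its underside
- milky_jar: bystander: closed milky jar with a white cap, 60 dia x 85 high, upright. Origin at the centre of its underside
- well_tray: bystander: rectangular four-compartment china tray, 75 x 160 x 18 high (long side along y). Origin at the centre of its underside

How it is judged (in metres and radians):
On the way, in this order (a step that is already met when the one before it is completed fails the run):
1. the palette lies flat with its middle well under the needle (10 mm) (horizontal distance between palette and needle below 0.01 m and height (world z) of palette below 0.005 m and angle between palette's own z axis and vertical below 0.06 rad), for 0.2 s.
2. the valve is wound shut against its stop (within 0.12 rad) (value of joint valve below 0.12 rad and horizontal distance between palette and needle below 0.01 m), for 0.1 s.
At the end, for the whole second after the job is handed in: The valve stands two turns (12.57 rad, within 0.2 rad) open from its stop, the fingers still grip the wheel's handle (more than 3 N, grasp point within 35 mm of the handle's middle), and the palette rests flat on the table with its centre within 10 mm of the needle's axis (all of step 1 and value of joint valve between 12.366 and 12.766 rad and contact force between the fingers and handle above 3 N and distance between the grasp point and handle_mid below 0.035 m and linear speed of palette below 0.01 m/s); the arm keeps its last pose, push and grip.
It fails at once if the palette is lifted or tipped (more than 15 mm or 0.2 rad) (height (world z) of palette above 0.015 m or angle between palette's own z axis and vertical above 0.2 rad).
It fails at once if the needle is pushed (over 5 N) (contact force between anything else and needle above 5 N).
It fails at once if a bystander is shifted by more than 30 mm (distance of any of rinse_jar, tub, brush, paint_tube, pigment_jar, milky_jar, well_tray from where it was at the start of the episode above 0.03 m).
It also fails if it takes over 72 s, if anything falls off the work surface, if the arm or the gripper's body presses on something with over 40 N, if the wrist force passes 120 N, or if a joint passes its speed limit or range.

## Working session

There is one attempt and no reset: what is moved stays moved. The work goes in short steps, Python scripts to look and compute and a shell command to move; the robot and the scene stay as the last step left them, time stands still between calls to the robot, and variables do not carry over. Pictures are saved under pics/ and viewed, about 8 in all and at most 12, crops included, and the job is handed in when it is done.

```bash
mkdir -p pics
cat > h.py <<'E'
import numpy as np, cv2
from rig import readout, optics, job, nets, r
from scipy.spatial.transform import Rotation as R
def cam(n):
    m=optics.camera_model(n); im,d=optics.read_camera(n); return m,im,d
def ray(m,row,col):
    K=np.array(m["camera_matrix"]);E=np.array(m["extrinsics"])
    v=np.linalg.inv(K)@[col,row,1]; v=v*[1,-1,-1]
    return E[:3,3],E[:3,:3]@v
def atz(m,row,col,z):
    o,v=ray(m,row,col); return o+v*(z-o[2])/v[2]
def atd(m,row,col,d):
    o,v=ray(m,row,col); return o+v*d[int(row),int(col)]
def cloud(m,d):
    K=np.array(m["camera_matrix"]);E=np.array(m["extrinsics"])
    rr,cc=np.mgrid[:d.shape[0],:d.shape[1]]
    v=np.stack([cc,rr,np.ones_like(cc)],-1)@np.linalg.inv(K).T*[1,-1,-1]*d[...,None]
    return v@E[:3,:3].T+E[:3,3]
def st():
    s=readout.read_state(); p=np.array(s["eef_pos"]);o=R.from_rotvec(s["orientation"]); return s,p,o
E
python3 - <<'E'
from h import *
print(r.pinch_z, {k:np.round(v,3) for k,v in readout.read_state().items()})
print(st()[2].as_matrix().round(3))
ims=[]
for c in("top","side"):
    m,im,d=cam(c); print(c,[x for x in m.keys()],np.round(m["extrinsics"],2).tolist(),np.round(m["camera_matrix"],1).tolist())
    np.savez(f"{c}.npz",im=im,d=d)
    for t in("palette","needle","handle_mid","wheel_centre","dripper","handle","rinse_jar","tub","brush","paint_tube","pigment_jar","milky_jar","well_tray"):
        z={"needle":48,"handle_mid":202,"wheel_centre":165,"handle":176}.get(t,0)
        for q in nets.tip_of(c,t)[:2]:
            print(c,t,np.round(q["position"]),round(q["conf"],2),atz(m,*q["position"],z).round(0))
    cv2.imwrite(f"pics/{c}.png",cv2.cvtColor(im,cv2.COLOR_RGB2BGR))
E
```

```text
-18.700000000000003 {'time_s': np.float64(0.0), 'qpos': array([-1.382,  0.468, -0.012,  1.604,  0.006,  1.071, -0.056]), 'joint_vel': array([-0.   , -0.001,  0.002,  0.001,  0.   ,  0.001,  0.   ]), 'joint_efforts': array([-1.0000e-03, -5.2057e+01, -1.3000e-02, -2.4376e+01, -5.7000e-02,
        1.7000e-02,  0.0000e+00]), 'eef_pos': array([149.214, 632.051, 213.645]), 'orientation': array([-3.63e-01, -3.12e+00,  3.00e-03]), 'contact_force': array([-0.133, -0.555, -0.382]), 'torque': array([-0.001, -0.027, -0.037]), 'finger_gap': np.float64(91.622)}
[[-0.973  0.23  -0.   ]
 [ 0.23   0.973 -0.002]
 [-0.    -0.002 -1.   ]]
top ['camera_matrix', 'extrinsics'] [[0.0, 1.0, -0.08, 468.48], [-1.0, 0.0, 0.01, 22.69], [0.01, 0.08, 1.0, 1608.45], [0.0, 0.0, 0.0, 1.0]] [[467.1, 0.0, 257.3], [0.0, 467.1, 190.4], [0.0, 0.0, 1.0]]
top palette [207. 295.] 0.59 [ 546. -127.    0.]
top needle [210. 210.] 0.55 [534. 160.  48.]
top handle_mid [198. 198.] 0.41 [564. 184. 202.]
top wheel_centre [212. 205.] 0.71 [523. 165. 165.]
top wheel_centre [150. 259.] 0.16 [716.  -1. 165.]
top dripper [214. 210.] 0.96
[... 737 characters left out ...]
 -123.    0.]
side handle_mid [147. 196.] 0.53 [567. 194. 202.]
side wheel_centre [169. 189.] 0.72 [519. 161. 165.]
side wheel_centre [230. 313.] 0.34 [ 619. -226.  165.]
side dripper [212. 192.] 0.82 [521. 169.   0.]
side handle [155. 197.] 0.48 [565. 192. 176.]
side rinse_jar [214. 285.] 0.58 [738.  -7.   0.]
side tub [230. 312.] 0.64 [ 754. -109.    0.]
side brush [172. 169.] 0.45 [574. 387.   0.]
side paint_tube [239. 173.] 0.69 [416. 107.   0.]
side paint_tube [216. 286.] 0.33 [735. -15.  -0.]
side pigment_jar [196. 234.] 0.58 [668. 152.   0.]
side milky_jar [148. 198.] 0.4 [732. 447.   0.]
side well_tray [209. 117.] 0.82 [352. 319.   0.]
side well_tray [214. 193.] 0.47 [521. 163.   0.]
```

View pics/top.png

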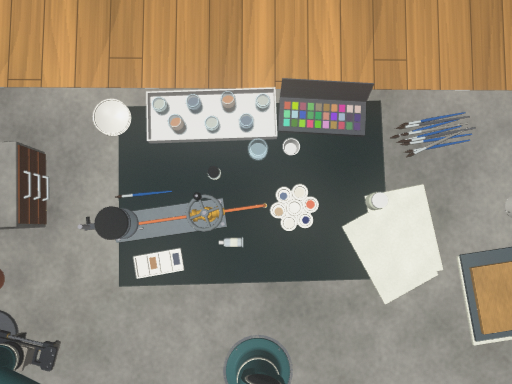

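View pics/side.png

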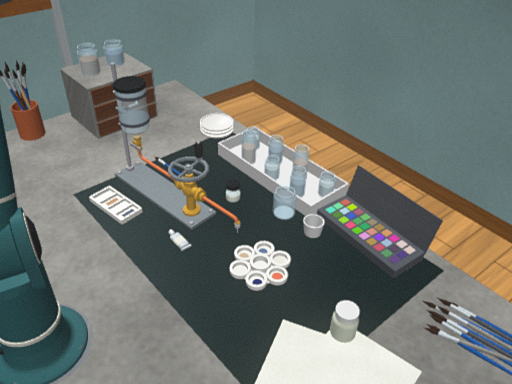

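The top view shows the palette at about (col 294, row 208), the spout end at (266, 206), the wheel at (207, 212), and the handle at (197, 196). A petal points right, at (312, 205), away from the needle. That makes it a good place to push, with the open fingers straddling it. Next I'll measure these precisely.

```bash
cat > meas.py <<'E'
from h import *
def palette(m,im,d,c0=(544,-125),rad=105):
    P=cloud(m,d); dd=np.hypot(P[...,0]-c0[0],P[...,1]-c0[1])
    # colour-bright pixels on dark mat, intersect rays at rim height
    mk=(dd<rad)&(im.min(-1)>110)&(P[...,2]<35)
    mk=cv2.morphologyEx(mk.astype(np.uint8),cv2.MORPH_CLOSE,np.ones((7,7)))
    n,l,s,c=cv2.connectedComponentsWithStats(mk); k=1+np.argmax(s[1:,4])
    ct,_=cv2.findContours((l==k).astype(np.uint8),cv2.RETR_EXTERNAL,cv2.CHAIN_APPROX_NONE)
    ct=max(ct,key=len)[:,0]
    q=np.array([atz(m,y,x,14)[:2] for x,y in ct])
    from scipy.optimize import least_squares
    def res(p):
        a=p[2]+np.arange(6)*np.pi/3
        C=p[:2]+56*np.c_[np.cos(a),np.sin(a)]
        return np.min(np.hypot(*(q[:,None]-C[None]).transpose(2,0,1)),1)-28
    best=min((least_squares(res,[*c0,t],loss="soft_l1",f_scale=2) for t in np.arange(0,60,15)*np.pi/180),key=lambda s:s.cost)
    return best.x[:2],np.degrees(best.x[2])%60,np.sqrt(np.mean(best.fun**2)),len(q)
E
python3 - <<'E'
from meas import *
for c in("top","side"):
    z=np.load(c+".npz");m=optics.camera_model(c);im,d=z["im"].astype(int),z["d"]
    print(c,"pal",palette(m,im,d))
    P=cloud(m,d); X,Y,Z=P[...,0],P[...,1],P[...,2]
    near=np.hypot(X-523,Y-165)
    # copper spout points
    cop=(im[...,0]>im[...,2]+50)&(Y<110)&(Y>-50)&(abs(X-535)<50)&(Z>40)
    q=P[cop];o=np.argsort(q[:,1]);q=q[o]
    print("spout n",len(q),q[::max(1,len(q)//8)].round(0).tolist())
    if len(q)>5:
        f=np.polyfit(q[:,1],q[:,0],1);print("x=ay+b",f)
    rim=(abs(Z-168)<6)&(near<75); q=P[rim][:,:2]
    from scipy.optimize import least_squares
    s=least_squares(lambda p:np.hypot(*(q-p[:2]).T)-p[2],[523,165,52],loss="soft_l1",f_scale=4);print("rim",len(q),s.x)
    h=(Z>195)&(Z<235)&(near<80);print("handle",h.sum(),P[h].mean(0) if h.any() else 0)
    b=(abs(Z-12)<5)&(abs(X-515)<140)&(Y>90)&(Y<520)&(abs(im[...,0]-im[...,2])<25)
    q=P[b][:,:2].astype(np.float32); print("plate",len(q),cv2.minAreaRect(q))
    rs=(Z>335)&(Z<360)&(Y>300)&(Y<500)&(abs(X-500)<100);print("res top",rs.sum(),P[rs].mean(0) if rs.any() else 0)
E
```

```text
top pal (array([ 546.94989863, -122.78465617]), np.float64(39.91139485428839), np.float64(1.7775610159026594), 145)
spout n 127 [[546.0, -25.0, 90.0], [545.0, -12.0, 102.0], [542.0, 7.0, 99.0], [539.0, 24.0, 99.0], [535.0, 40.0, 102.0], [535.0, 56.0, 106.0], [532.0, 72.0, 102.0], [529.0, 88.0, 101.0], [535.0, 104.0, 98.0]]
x=ay+b [-1.56767301e-01  5.46094761e+02]
rim 451 [519.98455982 166.75380996  48.31260631]
handle 51 [568.52926442 184.96762773 222.14832804]
plate 2271 ((515.3096313476562, 304.406494140625), (279.6486511230469, 426.7222595214844), 0.15196220576763153)
res top 905 [485.80697568 399.18611225 347.99015292]
side pal (array([ 542.50774631, -125.89985336]), np.float64(40.65491647788594), np.float64(3.646555110357782), 171)
spout n 158 [[544.0, -29.0, 91.0], [541.0, -19.0, 92.0], [542.0, -5.0, 100.0], [537.0, 15.0, 95.0], [534.0, 34.0, 95.0], [528.0, 53.0, 96.0], [527.0, 70.0, 96.0], [528.0, 91.0, 100.0], [521.0, 107.0, 89.0]]
x=ay+b [-1.60053230e-01  5.41328333e+02]
rim 501 [516.43637784 163.44135192  48.61696121]
handle 83 [563.65555167 179.90584899 210.97620562]
plate 2117 ((495.58941650390625, 295.1206359863281), (247.27496337890625, 390.0503845214844), 10.863311767578125)
res top 479 [479.546744   396.6263857  343.65979884]
```

```bash
python3 -m creep '-0.8 -1 -0.4 0 0 0;-0.8 -1 -0.4 0 0 0;-0.8 -1 -0.4 0 0 0;-0.8 -1 -0.4 0 0 0;-0.8 -1 -0.4 0 0 0;-0.8 -1 -0.4 0 0 0;-0.8 -1 -0.4 0 0 0;-0.8 -1 -0.4 0 0 0;-0.8 -1 -0.4 0 0 0;-0.8 -1 -0.4 0 0 0;-0.8 -1 -0.4 0 0 0;-0.8 -1 -0.4 0 0 0'
```

```text
time_s: 2.9
eef_pos: [317.9, 276.0, 338.3]
orientation: [0.357, 3.121, 0.004]
contact_force: [-0.2, 0.0, -1.1]
finger_gap: 92.3
```

```bash
cat > plan.py <<'E'
from h import *
import sys
def plan(tx,ty,tz,jaw=None,n=12,cur=None):
    s,p,o=st(); M=o.as_matrix(); 
    yaw=0 if jaw is None else ((np.radians(jaw)-np.arctan2(M[1,1],M[0,1])+np.pi/2)%np.pi-np.pi/2)
    x=-np.array(M[:,2]); 
    D=(np.array([tx,ty,tz])-p)/n
    for i in range(n):
        Mi=R.from_rotvec([0,0,yaw*i/n]).as_matrix()@M
        sh=Mi.T@D/25
        t=R.from_matrix(M).inv().apply([0,0,yaw/n])/0.1
        print(*np.r_[sh,t].round(2),end=";")
    print("\npos",p.round(1),"jaw",np.degrees(np.arctan2(M[1,1],M[0,1])).round(1),"tilt",M[:2,2].round(3),"F",np.round(s["contact_force"],1),"gap",round(s["finger_gap"],1),"q",np.round(s["qpos"],2),"t",s["time_s"])
a=[None if v=="-" else float(v) for v in sys.argv[1:]]
plan(a[0],a[1],a[2],a[3],int(a[4]))
E
python3 plan.py 561 -205 300 10 22
```

```text
-0.63 -0.75 0.07 0.0 -0.0 0.53;-0.67 -0.72 0.07 0.0 -0.0 0.53;-0.7 -0.68 0.07 0.0 -0.0 0.53;-0.74 -0.64 0.07 0.0 -0.0 0.53;-0.77 -0.6 0.07 0.0 -0.0 0.53;-0.8 -0.56 0.07 0.0 -0.0 0.53;-0.83 -0.52 0.07 0.0 -0.0 0.53;-0.86 -0.47 0.07 0.0 -0.0 0.53;-0.88 -0.43 0.07 0.0 -0.0 0.53;-0.9 -0.38 0.07 0.0 -0.0 0.53;-0.92 -0.33 0.07 0.0 -0.0 0.53;-0.94 -0.28 0.07 0.0 -0.0 0.53;-0.95 -0.23 0.07 0.0 -0.0 0.53;-0.96 -0.18 0.07 0.0 -0.0 0.53;-0.97 -0.13 0.07 0.0 -0.0 0.53;-0.98 -0.08 0.07 0.0 -0.0 0.53;-0.98 -0.02 0.07 0.0 -0.0 0.53;-0.98 0.03 0.07 0.0 -0.0 0.53;-0.98 0.08 0.07 0.0 -0.0 0.53;-0.97 0.13 0.07 0.0 -0.0 0.53;-0.96 0.18 0.07 0.0 -0.0 0.53;-0.95 0.23 0.07 0.0 -0.0 0.53;
pos [317.9 276.  338.3] jaw 76.9 tilt [0.001 0.003] F [-0.2  0.  -1.1] gap 92.3 q [-0.99 -0.06  0.19  1.97  0.01  1.23  0.54] t 2.9
```

```bash
python3 -m creep '-0.65 -0.75 0 0 0 0.53;-0.65 -0.7 0 0 0 0.53;-0.7 -0.7 0 0 0 0.53;-0.75 -0.65 0 0 0 0.53;-0.75 -0.6 0 0 0 0.53;-0.8 -0.55 0 0 0 0.53;-0.85 -0.5 0 0 0 0.53;-0.85 -0.45 0 0 0 0.53;-0.9 -0.45 0 0 0 0.53;-0.9 -0.4 0 0 0 0.53;-0.9 -0.35 0 0 0 0.53;-0.95 -0.3 0 0 0 0.53' && python3 plan.py 561 -205 250 10 10
```

```text
time_s: 4.4
eef_pos: [452.4, -6.7, 337.2]
orientation: [1.378, 2.823, 0.005]
contact_force: [-0.1, 0.4, -0.2]
finger_gap: 92.1
-0.89 -0.15 0.35 -0.0 -0.0 0.49;-0.9 -0.1 0.35 -0.0 -0.0 0.49;-0.9 -0.06 0.35 -0.0 -0.0 0.49;-0.9 -0.01 0.35 -0.0 -0.0 0.49;-0.9 0.03 0.35 -0.0 -0.0 0.49;-0.9 0.07 0.35 -0.0 -0.0 0.49;-0.9 0.12 0.35 -0.0 -0.0 0.49;-0.89 0.16 0.35 -0.0 -0.0 0.49;-0.88 0.2 0.35 -0.0 -0.0 0.49;-0.87 0.25 0.35 -0.0 -0.0 0.49;
pos [452.4  -6.7 337.2] jaw 38.0 tilt [0.002 0.003] F [-0.1  0.4 -0.2] gap 92.1 q [-0.63 -0.02  0.58  1.93  0.01  1.22  0.6 ] t 4.4
```

```bash
python3 -m creep '-0.9 -0.15 0.3 0 0 0.49;-0.9 -0.1 0.3 0 0 0.49;-0.9 -0.05 0.3 0 0 0.49;-0.9 0 0.3 0 0 0.49;-0.9 0 0.3 0 0 0.49;-0.9 0.05 0.3 0 0 0.49;-0.9 0.1 0.3 0 0 0.49;-0.9 0.15 0.3 0 0 0.49;-0.9 0.2 0.3 0 0 0.49;-0.85 0.25 0.3 0 0 0.49;0 0 0 0 0 0'
python3 - <<'E'
from meas import *
m,im,d=cam("wrist");np.savez("w.npz",im=im,d=d,E=m["extrinsics"],K=m["camera_matrix"])
cv2.imwrite("pics/w1.png",cv2.cvtColor(im,cv2.COLOR_RGB2BGR))
print(np.round(m["extrinsics"],2).tolist())
for t,z in(("palette",0),("needle",48)):
    for q in nets.tip_of("wrist",t)[:2]: print(t,np.round(q["position"]),q["conf"],atz(m,*q["position"],z).round(1))
try: print(palette(m,im.astype(int),d))
except Exception as e: print(e)
E
python3 plan.py 559 -203 100 10 10
```

```text
time_s: 5.78
eef_pos: [561.6, -224.4, 252.1]
orientation: [-2.061, -2.369, 0.009]
contact_force: [0.6, 0.1, -0.5]
finger_gap: 91.8
[[0.99, -0.14, -0.03, 554.5], [0.14, 0.96, 0.24, -157.86], [-0.0, -0.24, 0.97, 421.96], [0.0, 0.0, 0.0, 1.0]]
palette [ 74. 255.] 0.81 [ 548.  -122.9    0. ]
needle [ 74. 255.] 0.62 [ 549.3 -126.9   48. ]
(array([ 546.44102709, -122.34935123]), np.float64(40.08973667561488), np.float64(1.5321399354727208), 465)
0.08 0.0 0.61 -0.0 -0.0 -0.03;0.08 0.0 0.61 -0.0 -0.0 -0.03;0.08 0.0 0.61 -0.0 -0.0 -0.03;0.08 0.0 0.61 -0.0 -0.0 -0.03;0.08 0.0 0.61 -0.0 -0.0 -0.03;0.08 0.0 0.61 -0.0 -0.0 -0.03;0.08 0.0 0.61 -0.0 -0.0 -0.03;0.08 0.0 0.61 -0.0 -0.0 -0.03;0.08 0.0 0.61 -0.0 -0.0 -0.03;0.08 0.0 0.61 -0.0 -0.0 -0.03;
pos [ 561.9 -221.9  253.3] jaw 8.2 tilt [-0.003 -0.002] F [ 1.3  0.2 -0.1] gap 92.1 q [-0.26  0.42  0.77  1.72 -0.32  1.14  0.75] t 5.925
```

View pics/w1.png

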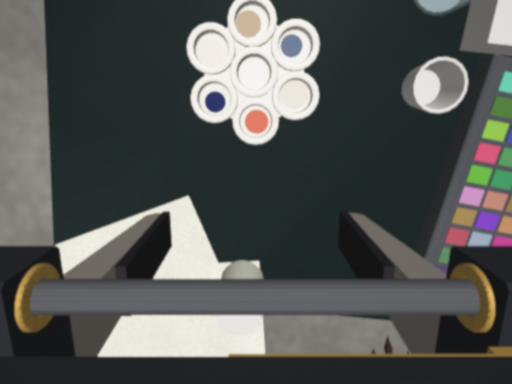

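The wrist view has the palette centre at about (255, 73). The fit gives (546.4, -122.3) with a petal at 280°, which agrees with the top camera. Next I descend behind that petal.

```bash
python3 -m creep '0.1 0 0.8 0 0 -0.1;0.1 0 0.8 0 0 -0.1;0 0 0.8 0 0 0;0 0 0.8 0 0 0;0 0 0.8 0 0 0;0 0 0.8 0 0 0;0 0 0.8 0 0 0;0 0 0.8 0 0 0;0 0 0.8 0 0 0;0 0 0.8 0 0 0' && python3 plan.py 563 -216 7 10 4
```

```text
time_s: 7.18
eef_pos: [563.5, -213.8, 45.2]
orientation: [2.024, 2.398, 0.004]
contact_force: [-0.4, 0.1, 0.7]
finger_gap: 92.1
-0.02 -0.01 0.38 -0.0 0.0 -0.01;-0.02 -0.01 0.38 -0.0 0.0 -0.01;-0.02 -0.01 0.38 -0.0 0.0 -0.01;-0.02 -0.01 0.38 -0.0 0.0 -0.01;
pos [ 563.5 -213.8   45.2] jaw 9.7 tilt [ 0.004 -0.   ] F [-0.4  0.1  0.7] gap 92.1 q [-0.14  0.67  0.6   1.87 -0.53  0.77  0.93] t 7.175
```

```bash
python3 -m creep '-0.05 0 0.4 0 0 0;0 0 0.4 0 0 0;0 0 0.4 0 0 0;0 0 0.28 0 0 0;0 0 0 0 0 0;0 0 0 0 0 0' -0.36 10 && python3 plan.py 559 -195 7 10 3
```

```text
time_s: 7.92
eef_pos: [563.9, -215.4, 4.9]
orientation: [2.025, 2.398, 0.003]
contact_force: [-0.8, 1.2, 0.1]
finger_gap: 62.4
0.28 -0.02 -0.03 -0.0 0.0 -0.02;0.28 -0.02 -0.03 -0.0 0.0 -0.02;0.28 -0.02 -0.03 -0.0 0.0 -0.02;
pos [ 563.9 -215.4    4.9] jaw 9.7 tilt [ 0.003 -0.   ] F [-0.8  1.2  0.1] gap 62.4 q [-0.1   0.73  0.56  1.87 -0.58  0.7   0.96] t 7.925
```

```bash
python3 -m creep '0.3 0 -0.05 0 0 0;0.3 0 -0.05 0 0 0;0.3 0 0 0 0 0;0.3 0.03 0 0 0 0;0.35 0.06 0 0 0 0;0.35 0.06 0 0 0 0;0.35 0.06 0 0 0 0;0.35 0.06 0 0 0 0;0.35 0.06 0 0 0 0;0.35 0.06 0 0 0 0;0 0 0 0 0 0'
python3 - <<'E'
from meas import *
for c in("top","wrist"):
    m,im,d=cam(c); 
    try: print(c,palette(m,im.astype(int),d,c0=(547,-75)))
    except Exception as e: print(e)
    cv2.imwrite(f"pics/b_{c}.png",cv2.cvtColor(im,cv2.COLOR_RGB2BGR))
    for t,z in(("palette",0),("needle",48)):
        for q in nets.tip_of(c,t)[:2]: print(t,np.round(q["position"]),q["conf"],atz(m,*q["position"],z).round(1))
E
python3 plan.py 559 -88 6 10 8
```

```text
time_s: 9.3
eef_pos: [560.2, -128.6, 8.7]
orientation: [2.022, 2.395, 0.002]
contact_force: [-1.0, -0.3, 0.4]
finger_gap: 62.2
top (array([546.66769115, -64.41695682]), np.float64(46.33412419887396), np.float64(6.9284511752667255), 110)
palette [203. 279.] 0.82 [560.9 -73.6   0. ]
wrist (array([546.13729317, -66.20360067]), np.float64(41.17718480173658), np.float64(5.455350074539809), 1181)
palette [106. 244.] 0.93 [545.2 -64.7   0. ]
0.21 0.03 0.01 -0.0 0.0 -0.01;0.21 0.03 0.01 -0.0 0.0 -0.01;0.21 0.03 0.01 -0.0 0.0 -0.01;0.21 0.03 0.01 -0.0 0.0 -0.01;0.21 0.03 0.01 -0.0 0.0 -0.01;0.21 0.03 0.01 -0.0 0.0 -0.01;0.21 0.03 0.01 -0.0 0.0 -0.01;0.21 0.03 0.01 -0.0 0.0 -0.01;
pos [ 560.  -129.7    8.6] jaw 9.6 tilt [ 0.006 -0.004] F [-1.  -0.2 -0.2] gap 62.2 q [-0.26  0.69  0.57  1.95 -0.58  0.66  0.84] t 9.6
```

View pics/b_wrist.png

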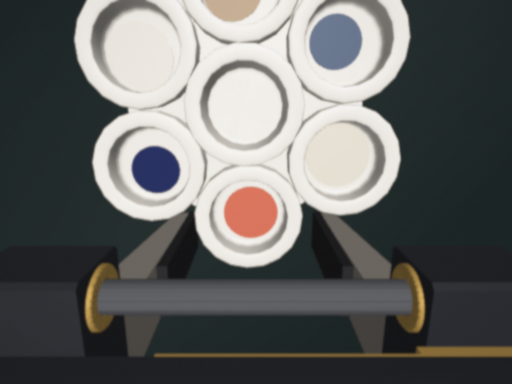

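The wrist view shows the fingers straddling the petal and the palette square to the jaws, with its centre at about (244, 105). I'll push about 30 mm more and look for the needle.

```bash
python3 -m creep '0.3 0.07 0.05 0 0 0;0.3 0.07 0.05 0 0 0;0.3 0.07 0 0 0 0;0.3 0.07 0 0 0 0;0 0 0 0 0 0'
python3 - <<'E'
from meas import *
for c in("wrist","side","top"):
    m,im,d=cam(c); np.savez("c_"+c,im=im,d=d,E=m["extrinsics"],K=m["camera_matrix"])
    try: print(c,palette(m,im.astype(int),d,c0=(546,-33)))
    except Exception as e: print(e)
    for t,z in(("palette",0),("needle",48)):
        for q in nets.tip_of(c,t)[:2]: print(t,np.round(q["position"]),q["conf"],atz(m,*q["position"],z).round(1))
    if c=="wrist": a=im
    if c=="side": b=cv2.resize(im[170:320,150:350],None,fx=2.56,fy=2.56,interpolation=cv2.INTER_CUBIC)
o=np.zeros((600,800,3),np.uint8);o[:288,:384]=cv2.resize(a,(384,288));o[:384,384:]=cv2.resize(b[:,:512],(416,312))[:0].sum() if 0 else 0
o[:288,400:784]=cv2.resize(b,(384,288));o=o[:288]
cv2.imwrite("pics/c.png",cv2.cvtColor(o,cv2.COLOR_RGB2BGR))
E
python3 plan.py 559 -88 6 10 8
```

```text
time_s: 10.22
eef_pos: [562.8, -108.4, 8.2]
orientation: [2.022, 2.379, -0.009]
contact_force: [-0.1, -0.4, 1.2]
finger_gap: 62.4
wrist (array([549.06118618, -46.20789335]), np.float64(40.699047280106846), np.float64(4.577036692137224), 1266)
palette [102. 243.] 0.89 [547.7 -42.4   0. ]
needle [ 38. 251.] 0.62 [548.1 -18.9  48. ]
side (array([542.51001149, -48.31564712]), np.float64(41.31256622055934), np.float64(5.952939570837896), 142)
palette [252. 243.] 0.56 [542.6 -55.5   0. ]
needle [212. 193.] 0.61 [497.7 121.3  48. ]
top (array([548.90068905, -45.60900165]), np.float64(43.613544430866696), np.float64(8.593415131298432), 106)
palette [206. 270.] 0.6 [550.  -42.9   0. ]
palette [240. 226.] 0.45 [433. 109.   0.]
0.11 -0.0 0.01 -0.0 0.0 -0.02;0.11 -0.0 0.01 -0.0 0.0 -0.02;0.11 -0.0 0.01 -0.0 0.0 -0.02;0.11 -0.0 0.01 -0.0 0.0 -0.02;0.11 -0.0 0.01 -0.0 0.0 -0.02;0.11 -0.0 0.01 -0.0 0.0 -0.02;0.11 -0.0 0.01 -0.0 0.0 -0.02;0.11 -0.0 0.01 -0.0 0.0 -0.02;
pos [ 562.7 -109.     8.1] jaw 9.2 tilt [ 0.011 -0.018] F [-0.7  0.6  0.3] gap 62.8 q [-0.31  0.69  0.58  1.96 -0.58  0.65  0.79] t 10.675
```

View pics/c.png

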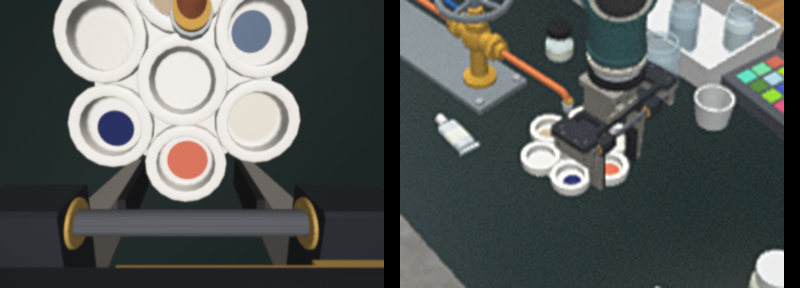

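```bash
python3 -m creep '0.3 0.04 0 0 0.05 0;0.25 0.04 0 0 0.05 0;0.25 0.03 0 0 0.05 0;0.2 0.02 0 0 0 0;0 0 0 0 0 0'
cat > fin.py <<'E'
from meas import *
m,im,d=cam("wrist"); np.savez("d_wrist",im=im,d=d,E=m["extrinsics"],K=m["camera_matrix"])
for t,z in(("palette",0),("needle",48)):
    for q in nets.tip_of("wrist",t)[:2]: print(t,np.round(q["position"],1),q["conf"],atz(m,*q["position"],z).round(1))
P=cloud(m,d)
s,p,o=st()
print(p, "cam",np.array(m["extrinsics"])[:3,3])
cv2.imwrite("pics/d%d.png"%(s["time_s"]*100),cv2.cvtColor(im,cv2.COLOR_RGB2BGR)); print("d%d"%(s["time_s"]*100))
E
python3 fin.py; cp $(ls -t pics/d*.png|head -1) pics/dd1.png; python3 plan.py 559 -88 6 10 8|tail -1
```

```text
time_s: 11.3
eef_pos: [561.9, -84.8, 7.9]
orientation: [2.03, 2.383, 0.004]
contact_force: [0.4, -2.2, 0.1]
finger_gap: 62.4
needle [105.4 244.6] 0.58 [548.6 -19.5  48. ]
[561.92660844 -84.90674266   7.9386071 ] cam [550.97479234 -18.17078737 177.5986871 ]
d1145
pos [561.9 -84.9   7.9] jaw 9.1 tilt [ 0.01  -0.005] F [ 0.1 -1.1  1. ] gap 62.6 q [-0.35  0.68  0.57  1.96 -0.59  0.65  0.76] t 11.45
```

View pics/dd1.png

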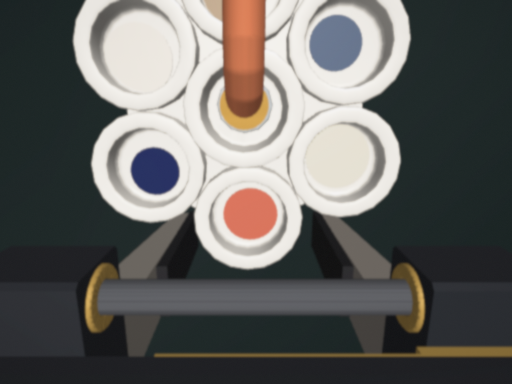

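The wrist view shows the needle hub's brass disc at about (244, 107), inside the middle well's rim, whose centre is about (244, 106).

Run:
```python
from h import *
z=np.load("d_wrist.npz");m=dict(camera_matrix=z["K"],extrinsics=z["E"]);im=z["im"].astype(int);d=z["d"]
P=cloud(m,d)
for zz in(70,75,80): print("hub",zz,atz(m,107,244.5,zz).round(1))
print("well",atz(m,106,243.5,24).round(1), atz(m,105,243.5,24).round(1))
# depth-based: brass pixels and petals rim
br=(im[...,0]-im[...,2]>80)&(abs(np.mgrid[:384,:512][0]-107)<30)&(abs(np.mgrid[:384,:512][1]-244)<40)
q=P[br];print(br.sum(),[(lo,(q[(q[:,2]>lo)&(q[:,2]<lo+10)].mean(0).round(1).tolist(),((q[:,2]>lo)&(q[:,2]<lo+10)).sum())) for lo in range(20,110,10) if ((q[:,2]>lo)&(q[:,2]<lo+10)).any()])
t=P[(abs(P[...,2]-24)<2.5)&(np.hypot(P[...,0]-548,P[...,1]+20)<36)][:,:2]
from scipy.optimize import least_squares
s=least_squares(lambda p:np.hypot(*(t-p[:2]).T)-p[2],[548,-20,24],loss="soft_l1",f_scale=2);print("rim fit",len(t),s.x)
```

```text
hub 70 [549.1 -19.8  70. ]
hub 75 [549.1 -19.7  75. ]
hub 80 [549.2 -19.7  80. ]
well [547.7 -20.1  24. ] [547.7 -19.7  24. ]
1461 [(80, ([549.4, -21.4, 88.0], np.int64(778))), (90, ([548.7, -15.2, 95.5], np.int64(678)))]
rim fit 4978 [547.91868151 -20.74354709  23.76374343]
```

The palette is within about 1.5 mm of the needle axis. I'll ease off the petal, back out and rise.

```bash
python3 -m creep '-0.1 -0.13 0 0 0 0;-0.3 0 0 0 0 0;-0.5 0 0 0 0 0;-0.7 0 0 0 0 0;-0.7 0 -0.3 0 0 0;-0.4 0 -0.9 0 0 0;0 0 -1 0 0 0;0 0 -1 0 0 0;0 0 -1 0 0 0;0 0 -1 0 0 0;0 0 -1 0 0 0;0 0 -1 0 0 0' -1 && python3 -m creep '0 0 -1 0 0 0;0 0 -1 0 0 0;0 0 -1 0 0 0;0 0 -0.6 0 0 0;0 0 0 0 0 0'
python3 - <<'E'
from meas import *
for c in("wrist","top"):
    m,im,d=cam(c)
    try: print(c,palette(m,im.astype(int),d,c0=(548,-20)))
    except Exception as e: print(e)
    for t,z in(("palette",0),("needle",48),("handle_mid",202),("wheel_centre",165)):
        for q in nets.tip_of(c,t)[:1]: print(t,np.round(q["position"],1),q["conf"],atz(m,*q["position"],z).round(1))
    cv2.imwrite("pics/e_%s.png"%c,cv2.cvtColor(im,cv2.COLOR_RGB2BGR))
E
python3 plan.py 568 180 260 9 14
```

```text
time_s: 12.95
eef_pos: [566.2, -166.4, 195.9]
orientation: [2.046, 2.372, -0.0]
contact_force: [-0.0, 0.0, 0.0]
finger_gap: 92.1
time_s: 13.58
eef_pos: [564.7, -173.3, 293.4]
orientation: [2.052, 2.36, 0.003]
contact_force: [0.4, 0.5, -0.6]
finger_gap: 92.0
wrist (array([548.02633623, -22.34712194]), np.float64(40.8791847892406), np.float64(6.917699329361522), 445)
palette [ 33.  251.3] 0.88 [543.8 -20.2   0. ]
needle [ 24.2 253. ] 0.51 [545.6 -19.5  48. ]
top (array([548.58130482, -21.89507163]), np.float64(40.62882980528843), np.float64(1.8110637337161464), 145)
palette [206.9 263.6] 0.6 [547.2 -19.8   0. ]
handle_mid [195.4 195.2] 0.52 [571.1 191.8 202. ]
wheel_centre [212.8 205.6] 0.68 [520.2 163.5 165. ]
1.0 0.15 0.08 -0.0 0.0 -0.01;1.0 0.15 0.08 -0.0 0.0 -0.01;1.0 0.15 0.08 -0.0 0.0 -0.01;1.0 0.15 0.08 -0.0 0.0 -0.01;0.99 0.16 0.08 -0.0 0.0 -0.01;0.99 0.16 0.08 -0.0 0.0 -0.01;0.99 0.16 0.08 -0.0 0.0 -0.01;0.99 0.16 0.08 -0.0 0.0 -0.01;0.99 0.16 0.08 -0.0 0.0 -0.01;0.99 0.16 0.08 -0.0 0.0 -0.01;0.99 0.16 0.08 -0.0 0.0 -0.01;0.99 0.16 0.08 -0.0 0.0 -0.01;0.99 0.16 0.08 -0.0 0.0 -0.01;0.99 0.17 0.08 -0.0 0.0 -0.01;
pos [ 564.4 -172.1  292. ] jaw 8.1 tilt [ 0.009 -0.008] F [-0.5  0.9  0.4] gap 92.1 q [-0.4   0.35  0.82  1.72 -0.27  1.18  0.63] t 14.075
```

View pics/e_wrist.png

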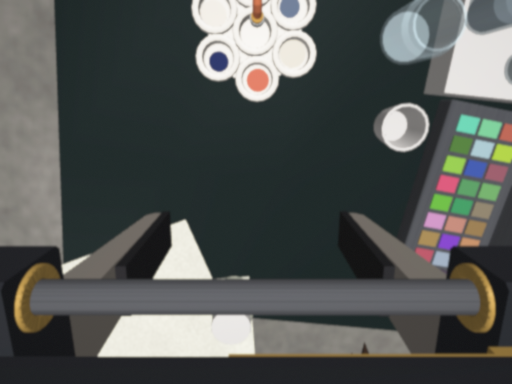

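The palette is still centred under the needle, which shows at (257, 18) over the middle well at (255, 32). I'll move toward the wheel.

```bash
python3 -m creep '1 0.15 0 0 0 0;1 0.15 0 0 0 0;1 0.15 0 0 0 0;1 0.15 0 0 0 0;1 0.15 0 0 0 0;1 0.15 0 0 0 0;1 0.15 0 0 0 0;1 0.15 0 0 0 0;1 0.15 0 0 0 0;1 0.15 0 0 0 0;0.8 0.15 0 0 0 0;0 0 0 0 0 0'
cat > hand.py <<'E'
from h import *
from scipy.optimize import least_squares
m,im,d=cam("wrist")
P=cloud(m,d); Z=P[...,2]
near=np.hypot(P[...,0]-520,P[...,1]-165)
h=(Z>200)&(Z<232)&(near<85)&(im.max(-1)<90)
if h.sum()>10: print("handle",h.sum(),P[h].mean(0).round(1),P[h].max(0).round(1),P[h].min(0).round(1))
q=P[(abs(Z-168)<6)&(near<75)&(near>35)][:,:2]
if len(q)>50:
    s=least_squares(lambda p:np.hypot(*(q-p[:2]).T)-52,[520,165],loss="soft_l1",f_scale=3);print("wheel",len(q),s.x)
for t,z in(("handle_mid",202),("wheel_centre",165)):
    for q in nets.tip_of("wrist",t)[:1]: print(t,np.round(q["position"],1),q["conf"],atz(m,*q["position"],z).round(1))
cv2.imwrite("pics/h.png",cv2.cvtColor(im,cv2.COLOR_RGB2BGR))
E
python3 hand.py; python3 plan.py 569 185 260 9 4
```

```text
time_s: 15.58
eef_pos: [567.4, 109.3, 288.3]
orientation: [2.053, 2.361, -0.003]
contact_force: [0.7, -0.6, 0.2]
finger_gap: 91.6
handle 684 [569.5 187.5 221.3] [581.  198.9 224.9] [558.8 176.6 207.9]
wheel 5553 [522.26758672 169.11002241]
handle_mid [ 91.5 270.1] 0.93 [570.4 185.9 202. ]
wheel_centre [106.  210.5] 0.71 [523.1 168.2 165. ]
0.78 0.12 0.28 -0.0 0.0 -0.05;0.78 0.12 0.28 -0.0 0.0 -0.05;0.78 0.13 0.28 -0.0 0.0 -0.05;0.78 0.13 0.28 -0.0 0.0 -0.05;
pos [567.6 106.4 288.7] jaw 7.7 tilt [ 0.009 -0.01 ] F [ 0.2 -1.   0.4] gap 92.1 q [-0.84  0.31  0.74  1.74 -0.22  1.16  0.1 ] t 15.725
```

View pics/h.png

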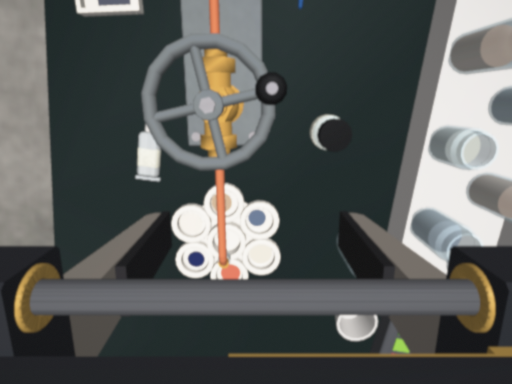

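The wrist view shows the handle top at (271, 88) and the wheel hub at (208, 105). That puts the handle at (569.7, 187.5) and the centre at (522.3, 169).

```bash
python3 -m creep '0.75 0.1 0.2 0 0 0;0.75 0.1 0.2 0 0 0;0.75 0.1 0.2 0.05 0.05 0;0.7 0.1 0.2 0.05 0.05 0;0.2 0 0.2 0 0 0;0 0 0.2 0 0 0;0 0 0 0 0 0' && python3 plan.py 569.7 187.5 186 - 5
```

```text
time_s: 16.6
eef_pos: [566.8, 190.0, 255.2]
orientation: [-2.067, -2.363, 0.007]
contact_force: [-0.0, -0.4, -0.3]
finger_gap: 91.8
-0.02 0.02 0.55 0.0 0.0 0.0;-0.02 0.02 0.55 0.0 0.0 0.0;-0.02 0.02 0.55 0.0 0.0 0.0;-0.02 0.02 0.55 0.0 0.0 0.0;-0.02 0.02 0.55 0.0 0.0 0.0;
pos [566.8 190.  255.2] jaw 7.7 tilt [-0.004 -0.002] F [-0.  -0.4 -0.3] gap 91.8 q [-0.91  0.39  0.69  1.72 -0.27  1.13 -0.  ] t 16.6
```

```bash
python3 -m creep '-0.02 0.03 0.55 0 0 0;-0.02 0.03 0.55 0 0 0;-0.02 0.02 0.55 0 0 0;-0.02 0.02 0.55 0 0 0;-0.02 0.02 0.5 0 0 0;0 0 0 0 0 0' && python3 -m creep '0 0 0 0 0 0;0 0 0 0 0 0;0 0 0 0 0 0;0 0 0 0 0 0;0 0 0 0 0 0;0 0 0 0 0 0;0 0 0 0 0 0' 1 25
cat > arc.py <<'E'
from h import *
import sys
# arc.py goal_angle_deg n step_deg z : rows along circle from measured pose
C=np.array([522.3,169.0]); s,p,o=st(); M=o.as_matrix()
a=np.arctan2(*(p[:2]-C)[::-1]); rr=np.hypot(*(p[:2]-C))
step=np.radians(float(sys.argv[1])); n=int(sys.argv[2])
cur=p.copy()
for i in range(n):
    b=a+step*(i+1); t=np.r_[C+52*np.array([np.cos(b),np.sin(b)]),186]
    D=t-cur; D[2]/=n; sh=M.T@D/25; print(*sh.round(2),"0 0 0",end=";"); cur[:2]=t[:2]
print("\nangle",np.degrees(a).round(1),"valve",((np.degrees(a)-188.8)%360).round(1),"r",rr.round(1),"p",p.round(1),"F",np.round(s["contact_force"],1),"gap",round(s["finger_gap"],1),"jaw",np.degrees(np.arctan2(M[1,1],M[0,1])).round(1),"tilt",M[:2,2].round(3),"t",s["time_s"])
E
python3 arc.py -20 10
```

```text
time_s: 17.35
eef_pos: [569.8, 185.6, 182.2]
orientation: [-2.07, -2.36, 0.009]
contact_force: [0.9, 0.5, -0.1]
finger_gap: 92.0
time_s: 18.23
eef_pos: [569.7, 186.0, 183.8]
orientation: [-2.069, -2.36, 0.007]
contact_force: [-10.1, -1.6, 7.4]
finger_gap: 23.5
-0.71 0.09 -0.01 0 0 0;-0.69 -0.22 -0.01 0 0 0;-0.57 -0.44 -0.01 0 0 0;-0.39 -0.61 -0.01 0 0 0;-0.15 -0.71 -0.0 0 0 0;0.1 -0.72 -0.0 0 0 0;0.34 -0.64 -0.01 0 0 0;0.53 -0.49 -0.01 0 0 0;0.67 -0.27 -0.01 0 0 0;0.72 -0.03 -0.01 0 0 0;
angle 19.8 valve 191.0 r 50.3 p [569.7 186.  183.8] F [-10.1  -1.6   7.4] gap 23.5 jaw 7.5 tilt [-0.006 -0.001] t 18.225
```

```bash
python3 -m creep '-0.7 0.1 0 0 0 0;-0.7 -0.2 0 0 0 0;-0.57 -0.44 0 0 0 0;-0.4 -0.6 0 0 0 0;-0.15 -0.7 0 0 0 0' && python3 arc.py -20 6
```

```text
time_s: 18.85
eef_pos: [533.8, 117.2, 183.8]
orientation: [2.069, 2.364, 0.002]
contact_force: [2.0, 4.3, -1.1]
finger_gap: 22.3
0.11 -0.72 -0.02 0 0 0;0.31 -0.65 -0.02 0 0 0;0.51 -0.51 -0.02 0 0 0;0.66 -0.3 -0.01 0 0 0;0.72 -0.06 -0.01 0 0 0;0.7 0.19 -0.01 0 0 0;
angle -77.5 valve 93.7 r 53.1 p [533.8 117.2 183.8] F [ 2.   4.3 -1.1] gap 22.3 jaw 7.6 tilt [0.001 0.001] t 18.85
```

```bash
python3 -m creep '0.1 -0.72 0 0 0 0;0.3 -0.65 0 0 0 0;0.5 -0.5 0 0 0 0;0.6 -0.3 0 0 0 0' && python3 arc.py -8 6
```

```text
time_s: 19.35
eef_pos: [474.5, 142.6, 183.8]
orientation: [2.072, 2.352, 0.005]
contact_force: [5.9, -0.9, -4.3]
finger_gap: 22.3
0.32 0.01 -0.02 0 0 0;0.29 -0.05 -0.02 0 0 0;0.29 -0.01 -0.02 0 0 0;0.29 0.03 -0.02 0 0 0;0.28 0.07 -0.01 0 0 0;0.27 0.11 -0.01 0 0 0;
angle -151.1 valve 20.1 r 54.6 p [474.5 142.6 183.8] F [ 5.9 -0.9 -4.3] gap 22.3 jaw 7.2 tilt [ 0.007 -0.002] t 19.35
```

```bash
python3 -m creep '0.32 0 0 0 0 0;0.29 -0.05 0 0 0 0;0.29 0 0 0 0 0' && python3 arc.py -5 4 && python3 -m creep '0.2 0.03 0 0 0 0;0.2 0.04 0 0 0 0;0.2 0.04 0 0 0 0' && python3 arc.py -5 4
```

```text
time_s: 19.73
eef_pos: [468.7, 160.4, 183.7]
orientation: [2.071, 2.35, -0.007]
contact_force: [0.6, -19.4, 5.1]
finger_gap: 22.1
0.18 0.09 -0.02 0 0 0;0.18 0.02 -0.03 0 0 0;0.18 0.03 -0.03 0 0 0;0.17 0.05 -0.02 0 0 0;
angle -170.9 valve 0.3 r 54.3 p [468.7 160.4 183.7] F [  0.6 -19.4   5.1] gap 22.1 jaw 7.2 tilt [ 0.004 -0.01 ] t 19.725
time_s: 20.1
eef_pos: [468.8, 160.0, 183.6]
orientation: [2.077, 2.334, -0.039]
contact_force: [-3.0, -15.0, 9.2]
finger_gap: 22.1
0.19 0.09 -0.03 0 0 0;0.18 0.01 -0.03 0 0 0;0.18 0.03 -0.03 0 0 0;0.17 0.05 -0.03 0 0 0;
angle -170.5 valve 0.7 r 54.3 p [468.8 160.  183.6] F [ -3.  -15.    9.2] gap 22.1 jaw 6.7 tilt [-0.004 -0.03 ] t 20.1
```

The stop is reached: the handle stalled with 15 to 19 N on the tool, at 189° against 188.7° expected. I'll refit the centre to (520.2, 168.7) and open anticlockwise.

```bash
sed -i 's/522.3,169.0/520.2,168.7/' arc.py; python3 arc.py 20 10; python3 -m creep '-0.5 -0.1 0 0 0.1 0;-0.7 0.05 0 0 0.1 0' && python3 arc.py 20 10
```

```text
-0.7 0.17 0.01 0 0 0;-0.61 0.39 0.01 0 0 0;-0.44 0.58 -0.0 0 0 0;-0.21 0.69 -0.01 0 0 0;0.04 0.72 -0.02 0 0 0;0.28 0.67 -0.02 0 0 0;0.49 0.53 -0.03 0 0 0;0.64 0.33 -0.03 0 0 0;0.72 0.09 -0.03 0 0 0;0.7 -0.16 -0.03 0 0 0;
angle -170.4 valve 0.8 r 52.2 p [468.8 160.  183.6] F [ -3.  -15.    9.2] gap 22.1 jaw 6.7 tilt [-0.004 -0.03 ] t 20.1
time_s: 20.35
eef_pos: [477.7, 136.5, 184.1]
orientation: [2.08, 2.343, 0.011]
contact_force: [17.9, 16.2, -27.2]
finger_gap: 22.1
-0.52 0.51 -0.0 0 0 0;-0.36 0.63 0.0 0 0 0;-0.12 0.71 0.0 0 0 0;0.13 0.71 -0.0 0 0 0;0.37 0.62 -0.0 0 0 0;0.56 0.46 -0.0 0 0 0;0.68 0.24 -0.01 0 0 0;0.72 -0.0 -0.01 0 0 0;0.68 -0.25 -0.01 0 0 0;0.55 -0.47 -0.01 0 0 0;
angle -142.8 valve 28.4 r 53.3 p [477.7 136.5 184.1] F [ 17.9  16.2 -27.2] gap 22.1 jaw 6.8 tilt [ 0.011 -0.001] t 20.35
```

```bash
python3 -m creep '-0.52 0.51 0 0 0 0;-0.36 0.63 0 0 0 0;-0.12 0.7 0 0 0 0;0.13 0.7 0 0 0 0;0.37 0.62 0 0 0 0;0.56 0.46 0 0 0 0;0.68 0.24 0 0 0 0;0.72 0 0 0 0 0' && python3 arc.py 20 10
```

```text
time_s: 21.35
eef_pos: [571.5, 175.5, 183.8]
orientation: [2.09, 2.333, -0.006]
contact_force: [2.2, -3.1, 1.3]
finger_gap: 22.4
0.71 -0.13 -0.02 0 0 0;0.62 -0.37 -0.02 0 0 0;0.45 -0.56 -0.02 0 0 0;0.23 -0.68 -0.01 0 0 0;-0.02 -0.72 -0.01 0 0 0;-0.26 -0.67 -0.01 0 0 0;-0.48 -0.54 -0.01 0 0 0;-0.63 -0.35 -0.0 0 0 0;-0.71 -0.11 -0.0 0 0 0;-0.71 0.14 -0.0 0 0 0;
angle 7.5 valve 178.7 r 51.8 p [571.5 175.5 183.8] F [ 2.2 -3.1  1.3] gap 22.4 jaw 6.3 tilt [ 0.005 -0.009] t 21.35
```

```bash
python3 -m creep '0.71 -0.13 -0.02 0 0 0;0.62 -0.37 -0.02 0 0 0;0.45 -0.56 -0.02 0 0 0;0.23 -0.68 0 0 0 0;0 -0.72 0 0 0 0;-0.26 -0.67 0 0 0 0;-0.48 -0.54 0 0 0 0;-0.63 -0.35 0 0 0 0' && python3 arc.py 20 10
```

```text
time_s: 22.35
eef_pos: [469.6, 179.8, 183.9]
orientation: [2.079, 2.323, 0.001]
contact_force: [11.6, 0.6, -11.7]
finger_gap: 22.4
-0.71 -0.12 0.0 0 0 0;-0.71 0.14 0.01 0 0 0;-0.62 0.38 0.01 0 0 0;-0.45 0.56 0.01 0 0 0;-0.23 0.68 0.01 0 0 0;0.02 0.72 0.0 0 0 0;0.26 0.67 -0.0 0 0 0;0.48 0.54 -0.01 0 0 0;0.63 0.35 -0.01 0 0 0;0.71 0.11 -0.02 0 0 0;
angle 167.6 valve 338.8 r 51.8 p [469.6 179.8 183.9] F [ 11.6   0.6 -11.7] gap 22.4 jaw 6.3 tilt [ 0.019 -0.015] t 22.35
```

```bash
python3 -m creep '-0.71 -0.12 0 0.05 0.05 0;-0.71 0.14 0 0.05 0.05 0;-0.62 0.38 0 0.05 0.05 0;-0.45 0.56 0 0 0 0;-0.23 0.68 0 0 0 0;0.02 0.72 0 0 0 0;0.26 0.67 0 0 0 0;0.48 0.54 0 0 0 0;0.63 0.35 0 0 0 0;0.71 0.11 0 0 0 0' && python3 arc.py 20 9
```

```text
time_s: 23.6
eef_pos: [569.5, 152.1, 184.1]
orientation: [2.099, 2.311, -0.027]
contact_force: [17.4, -9.9, -12.5]
finger_gap: 22.3
0.7 0.18 -0.03 0 0 0;0.72 -0.07 -0.03 0 0 0;0.65 -0.32 -0.03 0 0 0;0.5 -0.52 -0.02 0 0 0;0.29 -0.66 -0.02 0 0 0;0.05 -0.72 -0.01 0 0 0;-0.2 -0.69 -0.0 0 0 0;-0.42 -0.58 0.0 0 0 0;-0.6 -0.4 0.01 0 0 0;
angle -18.6 valve 152.6 r 52.0 p [569.5 152.1 184.1] F [ 17.4  -9.9 -12.5] gap 22.3 jaw 5.5 tilt [ 0.003 -0.026] t 23.6
```

```bash
python3 -m creep '0.7 0.18 0 0 0.05 0;0.72 -0.07 0 0 0.05 0;0.65 -0.32 0 0 0.05 0;0.5 -0.52 0 0 0.05 0;0.29 -0.66 0 0 0 0;0.05 -0.72 0 0 0 0;-0.2 -0.69 0 0 0 0;-0.42 -0.58 0 0 0 0;-0.6 -0.4 0 0 0 0' && python3 arc.py 10 5
```

```text
time_s: 24.72
eef_pos: [470.8, 184.3, 183.9]
orientation: [2.099, 2.31, 0.003]
contact_force: [12.4, -0.7, -11.3]
finger_gap: 22.3
-0.34 -0.12 -0.01 0 0 0;-0.36 -0.05 -0.01 0 0 0;-0.36 0.01 -0.01 0 0 0;-0.35 0.08 -0.01 0 0 0;-0.34 0.14 -0.01 0 0 0;
angle 162.5 valve 333.7 r 51.8 p [470.8 184.3 183.9] F [ 12.4  -0.7 -11.3] gap 22.3 jaw 5.5 tilt [ 0.016 -0.012] t 24.725
```

```bash
python3 -m creep '-0.34 -0.12 0 0.05 0.05 0;-0.36 -0.05 0 0.05 0.05 0;-0.2 0.01 0 0 0 0;0 0 0 0 0 0;0 0 0 0 0 0' && python3 arc.py 3 3
python3 - <<'E'
from meas import *
m,im,d=cam("top"); print(palette(m,im.astype(int),d,c0=(548,-20)))
P=cloud(m,d);h=(P[...,2]>195)&(P[...,2]<235)&(np.hypot(P[...,0]-520,P[...,1]-168)<80)
m,im,d=cam("side"); cv2.imwrite("pics/last.png",cv2.cvtColor(im,cv2.COLOR_RGB2BGR))
E
```

```text
time_s: 25.35
eef_pos: [468.2, 167.5, 183.8]
orientation: [2.103, 2.327, 0.017]
contact_force: [2.9, -1.3, -1.3]
finger_gap: 22.4
-0.11 -0.0 -0.03 0 0 0;-0.11 0.0 -0.03 0 0 0;-0.11 0.01 -0.03 0 0 0;
angle -178.7 valve 352.5 r 52.1 p [468.2 167.5 183.8] F [ 2.9 -1.3 -1.3] gap 22.4 jaw 5.8 tilt [0.011 0.005] t 25.35
(array([548.58130482, -21.89507163]), np.float64(40.62882980528843), np.float64(1.8110637337161464), 145)
```

View pics/last.png

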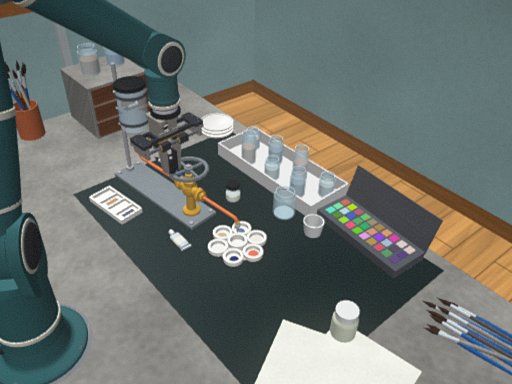

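The side view shows the palette under the needle at (240, 238), the gripper on the wheel handle, and the bystanders in place. About 8° remains.

```bash
python3 -m creep '-0.17 0 0 0 0 0;-0.15 0 0 0 0 0;0 0 0 0 0 0;0 0 0 0 0 0' && python3 arc.py 3 3
```

```text
time_s: 25.95
eef_pos: [468.6, 161.1, 183.8]
orientation: [2.103, 2.33, 0.019]
contact_force: [2.9, 1.6, -1.2]
finger_gap: 22.6
-0.11 0.02 -0.03 0 0 0;-0.11 0.01 -0.03 0 0 0;-0.11 0.02 -0.03 0 0 0;
angle -171.6 valve 359.6 r 52.2 p [468.6 161.1 183.8] F [ 2.9  1.6 -1.2] gap 22.6 jaw 5.9 tilt [0.01  0.007] t 25.95
```

```bash
python3 -c "
from rig import job; print(job.close_job())"
```

```text
the job is handed in; nothing more can be done
None
```

I set up the dripper and handed the job in at about 26 s. The hand-in reports no verdict, so the results below are my own last checks.

- **Palette:** I slid it flat along the table, with the open fingers straddling one petal. The wrist view put the middle well about 1.5 mm from the needle. A later top-view fit gave (548.6, -21.9) against the needle at about (549, -20). That fit was the same before and after the valve work, so the palette did not move.
- **Valve shut:** I gripped the handle at 25 N and wound it about 191° clockwise to the stop. It stalled with 15–19 N on the tool at about 189°, against 188.7° expected from the dripper's layout.
- **Valve opened:** I then turned it back two full turns anticlockwise. By the hand's position it ended about 1° from the stop angle (0.02 rad, with 0.2 allowed).
- **Grip at the end:** The fingers were still closed on the handle at a 22.6 mm gap, with the grasp point about 202 mm high.
- **Other things on the table:** In the side picture taken just before the final small turn of about 8°, the bystanders looked undisturbed. I did not measure their positions again.

**Disagreement between cameras:** At the start, the side camera's palette fit was about 4 mm off the top and wrist cameras, so I relied on those two. My first wheel centre, from the wrist camera, was about 2 mm off. I corrected it from the hand's own path around the wheel.

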